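Load a label block into a spring magazine and hold it on its stops

TASK

Load the block of white labels into the spring magazine: lay it flat on the blue patch in the trough, long side across the trough, and let go of it there without dropping it. Then push it along the trough against the orange sprung follower until it sits square against both white stop pads, firmly but without ramming it, and finish while still holding it pressed there with the fingers, so that a colleague can fit the retaining pin. Leave the kitchen timer, the foil cups and the marker pen where they are.

Things in the scene. Friction and masses are not known exactly. Their poses are not given: they have to be found in the camera images.
- label_block: Block of white printed labels, a rigid flat cuboid 44 (its x) by 61 (its y) by 15 mm (z), about 50 g, loose on the worktop. Origin: centre of its underside; z up. It looks the same after a half turn.
- magazine: Spring magazine, fixed: a slick steel trough along its x, open on top and at its -x end, grey follower housing at the +x end (from x = 46 mm, 31 mm high). Origin: on the worktop, mid-width; z up; length x = -120 to +90 mm. Trough floor at z = 6 mm; inside walls at y = -34 and +34 mm rise to z = 22 mm, then lips flare out at 45 degrees to z = 30 mm (98 mm wide overall).
- load_patch (a point): Centre of the blue patch (50 mm along the trough, 64 across) on the trough floor, at x = -60, y = 0, z = 6 mm of the magazine; axes as the magazine. The walls leave 3.5 mm beside the block, so it goes in gripped across its 44 mm sides (fingers before and behind it along the trough). Only slight friction keeps it there.
- home (a point): Where the middle of the block's underside is when the block is fully home on the stop pads: x = 18, y = 0, z = 6 mm of the magazine; axes as the magazine. The block's rear edge is then at x = -4 mm.
- follower (a joint): Travel of the orange sprung follower along the magazine +x, in m: 0 at rest, 0.028 with the block home on the stop pads (own end at 0.031). Spring: about 3 N to start it, rising evenly to about 7 N at home; then the stop pads take the push and the force rises steeply. Sliding drag adds a few N. Let go, it springs back.
- follower_face (a point): Centre of the follower's flat front face, which looks to the magazine's -x; the face is 30 mm wide (y), 15 mm high, its centre 15 mm above the worktop; at rest at x = 12 mm of the magazine. Its rod, with a red band, comes out of the back of the housing as it is pressed.
- stop_pads: The two white stop pads, fixed to the magazine left and right of the follower, each 7 x 15 x 17 mm (x, y, z), centred at y = +25.5 and -25.5 mm, bottoms at z = 7 mm; their front faces, at x = 40 mm of the magazine, are the hard stop for the block. Origin: midway between them, at x = 40, y = 0, z = 7 mm; axes as the magazine.
- kitchen_timer: White wind-up kitchen timer with a red dial, 62 x 62 x 42 mm, a bystander. Origin: centre of its underside.
- foil_cups: Stack of fluted foil cups, 60 mm across, 49 mm high, a bystander. Origin: centre of its underside.
- marker: Marker pen lying on the worktop, 16 x 131 x 16 mm, lying along its y, a bystander. Origin: under its middle.
Mind the look-alikes: they are no part of the job. Several things have the shape of the label_block; the one meant has the colours described above.

How it is judged:
On the way, in this order (a step that is already met when the one before it is completed fails the run):
1. the label block lies flat and at rest on the blue patch, long side across the trough, let go, with the follower still at rest (angle between label_block's own z axis and vertical below 0.08 rad and z of label_block in the frame of magazine between 0.003 and 0.011 m and angle between the y axis of label_block and the y axis of magazine, either way round below 0.25 rad and x of label_block in the frame of load_patch between -0.018 and 0.018 m and y of label_block in the frame of magazine between -0.008 and 0.008 m and contact force between label_block and the fingers below 0.1 N and linear speed of label_block below 0.02 m/s and value of joint follower below 0.004 m), for 0.2 s.
2. the block is pressed against the follower and sits square on both stop pads (angle between label_block's own z axis and vertical below 0.08 rad and z of label_block in the frame of magazine between 0.003 and 0.011 m and angle between the y axis of label_block and the y axis of magazine, either way round below 0.03 rad and x of label_block in the frame of magazine between 0.016 and 0.02 m and value of joint follower above 0.025 m and contact force between label_block and follower above 3 N and contact force between label_block and stop_pads above 1 N and contact force between label_block and the fingers above 5 N and linear speed of label_block below 0.01 m/s), for 0.2 s.
At the end, for the whole second after the job is handed in: Block flat in the trough, square within 0.03 rad and within 2 mm of home; follower in more than 25 mm, pressing it with over 3 N; block bearing on the stop pads with over 1 N; fingers still pressing with over 5 N, block at rest; timer, foil cups and marker within 30 mm of their places (all of step 2 and distance of each of kitchen_timer, foil_cups, marker from where it was at the start of the episode below 0.03 m); the arm keeps its last pose, push and grip.
It fails at once if the block is rammed: more than 40 N on the stop pads (contact force between label_block and stop_pads above 40 N).
It fails at once if the block is dropped (let go and falling or sliding faster than 0.7 m/s) (contact force between label_block and the fingers below 0.1 N and linear speed of label_block above 0.7 m/s).
It fails at once if the kitchen timer is moved more than 30 mm (distance of kitchen_timer from where it was at the start of the episode above 0.03 m).
It fails at once if the stack of foil cups is moved more than 30 mm (distance of foil_cups from where it was at the start of the episode above 0.03 m).
It fails at once if the marker pen is moved more than 30 mm (distance of marker from where it was at the start of the episode above 0.03 m).
It also fails if it takes over 64 s, if anything falls off the work surface, if the arm or the gripper's body presses on something with over 40 N, if the wrist force passes 120 N, or if a joint passes its speed limit or range.

ROBOT

A 6-joint arm with a two-finger parallel gripper is mounted at the origin on a cart in front of the work surface, level with it; the furniture and walls round the work are solid. World frame = base frame: x ahead of the robot, y to its left, z up, the work surface at z = 0. Lengths are in m, angles in rad, forces in N, time in s.
With the tool pointing down it reaches from about 0.425 to 0.95 m from the base axis. Payload 3.5 kg.
Tool frame: the origin (TCP) lies on the centre line of the jaws, within the pads' length; the fingertips stand 8 mm ahead of it and the grasp point (between the pads) lies 11 mm behind it; z points along the fingers, y is the line along which they close (so a half turn about z gives the same grasp; the last joint's range is limited). The gripper opens to 85 mm and grips with 20 to 120 N. Pads are 22 mm wide; open, the fingers measure 114 mm over their backs; the gripper's body (76 mm by 85 mm) begins 54 mm behind the grasp point. The pads swing forward as they close: fully open they stand 13 mm farther back than shut.
Start: joints at [1.128, 0.286, 1.577, -0, 1.279, -0.15], TCP at [0.195, 0.646, 0.215] pointing down, gripper open.
Joint ranges: [-2.77, 2.77], [-0.9, 2.22], [0.21, 2.48], [-1.53, 4.67], [0.24, 2.81], [-2.84, 2.84]. Speed limits (rad/s): [2.79, 2.79, 3.14, 3.14, 3.14, 3.14].

INTERFACE

Orientations are given as a unit quaternion [x, y, z, w].
In Python, from plant import ctrl gives the robot as it stands. The module is installed in compiled form; this text tells all that it offers.
- The arm moves only by the tool send_rows, never from a script. Its argument "steps" is a list of rows, each a list of 5 numbers: the shift along the tool's x, y, z in m, then the turn about the tool's z in degrees, then the opening, from -1 (shut) to 1 (fully open). A call has 1 to 12 rows; each row is the pose to reach, as a shift and turn from the pose commanded when the call began, along the tool's axes at that moment; what a row does not reach only later rows make up. A row lasts 1/10 s, in which the tool goes at most 50 mm and 8.59 degrees, less where a joint would pass 70% of its speed; a pose out of reach is approached as far as the arm can. A call with a gripper value outside its range is refused whole. The fingers move at their own pace and stop on an object; "squeeze" is the grip in N (left out, the last holds). Time passes only in rows, so rows that repeat a pose let the fingers close. It gives the time, the measured TCP pose, the force, the opening and the grip force at its end, in the units of the state.
- ctrl.get_state(): the state, without advancing time (a new reading comes with each control period).
- ctrl.read_camera(name): name is "scene" or "side" or "wrist"; returns the picture (420x560x3 uint8, red, green, blue); there is no depth.
- ctrl.calibration(name): a dict with "intrinsics" (3x3 intrinsics, pixels), "extrinsics" (4x4, takes a point from world to camera coordinates); the wrist camera has in their place "tool_from_camera" (4x4, takes a point from camera to tool coordinates, whose origin is the TCP and whose axes are the flange's). Camera axes: x right, y up, looking along -z (the intrinsics and any distortion apply to the point x, -y, -z); pixel columns grow to the right and rows downward; lengths in m; the calibration is good to about 2 mm. The wrist camera is an equidistant fisheye: a pixel r from the principal point sees the ray r / f radians off the axis. A picture is of the moment at which its call begins: read the wrist's pose just before it. calibration takes no time and is no camera call.
- ctrl.sign_off(): hands the job in; it is judged then, once.
The state is a dict: "time": time; "qpos": joint angles; "dq": joint speeds; "joint_efforts": joint torques, N m; "eef_pos": TCP position; "tcp_rot": TCP orientation; "contact_force": force on the tool from outside, world axes, zero at the start; "wrist_torque": the same for the moment, N m; "opening": opening from 0.0 (shut) to 1.0 (fully open); "finger_force": force on a finger pad.
Only numpy, scipy, OpenCV 4.12 (cv2) and the standard library are available. Lean on these libraries where they do the work, as an engineer would, in place of code of your own. Each camera call takes 0.05 s, during which the arm holds its last target. There are 200 camera calls.

## Working session

There is one attempt and no reset: what is moved stays moved. The work goes in short steps, Python scripts to look and compute and a tool call to move; the robot and the scene stay as the last step left them, time stands still between calls to the robot, and variables do not carry over. Pictures are saved under pics/ and viewed, at most 10 in all, crops included, and the job is handed in when it is done.

Besides the shell and the picture viewer there is one more tool, called after "Call:" by a JSON object that holds its "name" and its "arguments", one argument or row to a line. send_rows: Moves the arm, as the interface text tells. Its arguments: {"type":"object","properties":{"steps":{"type":"array","items":{"type":"array","items":{"type":"number"}}},"squeeze":{"type":"number"}},"required":["steps"]}

```bash
mkdir -p pics
python3 - <<'E'
from plant import ctrl
import cv2, numpy as np
np.set_printoptions(precision=4,suppress=True)
s=ctrl.get_state();print(s)
for n in ["scene","side","wrist"]:
    im=ctrl.read_camera(n);cv2.imwrite(f"pics/{n}0.png",im[:,:,::-1])
    c=ctrl.calibration(n);print(n,c)
E
```

```text
{'time': 0.0, 'qpos': array([ 1.128 ,  0.2872,  1.5782,  0.    ,  1.2786, -0.15  ]), 'dq': array([ 0.0012,  0.0013,  0.0006, -0.0007,  0.0015, -0.0001]), 'joint_efforts': array([ -0.0005, -40.5998, -29.2617,  -0.0001,   0.006 ,  -0.    ]), 'eef_pos': array([0.1945, 0.6456, 0.2135]), 'tcp_rot': array([ 0.1459,  0.9893, -0.0011, -0.0003]), 'contact_force': array([-0.2246, -0.0623, -0.4181]), 'wrist_torque': array([ 0.0247, -0.0478,  0.0442]), 'finger_force': 0.0, 'opening': 0.9989856771454376}
scene {'intrinsics': array([[403.6272,   0.    , 281.4821],
       [  0.    , 403.6272, 209.7734],
       [  0.    ,   0.    ,   1.    ]]), 'extrinsics': array([[ 0.9167, -0.3995,  0.0107, -0.4441],
       [ 0.1474,  0.363 ,  0.9201, -0.1194],
       [-0.3715, -0.8418,  0.3916, -0.7604],
       [ 0.    ,  0.    ,  0.    ,  1.    ]])}
side {'intrinsics': array([[531.6498,   0.    , 280.2047],
       [  0.    , 531.6498, 208.3117],
       [  0.    ,   0.    ,   1.    ]]), 'extrinsics': array([[ 0.895 , -0.4458, -0.018 , -0.4456],
       [ 0.3152,  0.6033,  0.7326, -0.2104],
       [-0.3157, -0.6613,  0.6805, -1.1222],
       [ 0.    ,  0.    ,  0.    ,  1.    ]])}
wrist {'intrinsics': array([[325.1923,   0.    , 285.271 ],
       [  0.    , 325.1923, 210.5587],
       [  0.    ,   0.    ,   1.    ]]), 'tool_from_camera': array([[ 0.0003,  0.9544,  0.2985,  0.076 ],
       [ 1.    , -0.0001, -0.0005, -0.0007],
       [-0.0004,  0.2985, -0.9544, -0.1592],
       [ 0.    ,  0.    ,  0.    ,  1.    ]])}
```

View pics/scene0.png

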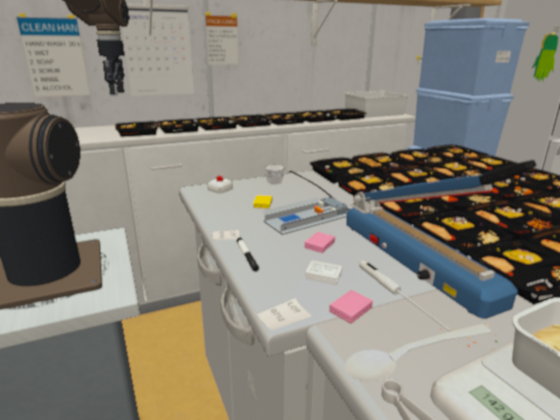

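View pics/side0.png

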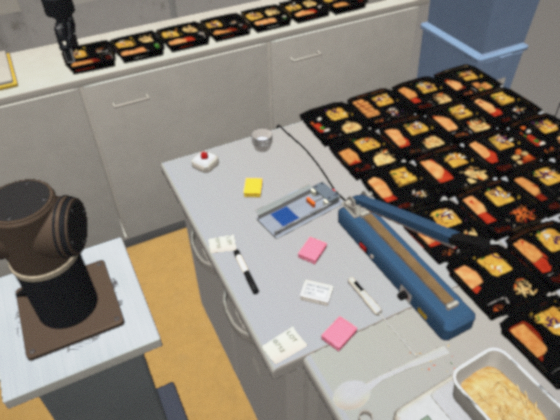

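The scene view has the white block at about (324,271) and the magazine at (305,213), with its blue patch at (290,218). In the side view the block is at (317,291) and the patch at (285,215). The pink and yellow blocks are decoys. I'll zoom in to get the corners.

Run:
```python
import cv2,numpy as np
a=cv2.imread("pics/side0.png")
p=cv2.resize(a[170:250,240:360],None,fx=5,fy=5,interpolation=cv2.INTER_CUBIC)
q=cv2.resize(a[270:320,285:345],None,fx=5,fy=5,interpolation=cv2.INTER_CUBIC)
o=np.zeros((600,800,3),np.uint8); o[:400,:600]=p
o[:250,600-0:800]=0
b=cv2.imread("pics/scene0.png")
o=np.zeros((600,800,3),np.uint8)
o[:320,:480]=cv2.resize(a[172:252,240:360],None,fx=4,fy=4,interpolation=cv2.INTER_CUBIC)
o[:320,480:800]=cv2.resize(a[255:335,277:357],None,fx=4,fy=4,interpolation=cv2.INTER_CUBIC)
o[330:570,:480]=cv2.resize(b[180:240,250:370],None,fx=4,fy=4,interpolation=cv2.INTER_CUBIC)
o[330:570,500:800]=cv2.resize(b[240:300,288:363],None,fx=4,fy=4,interpolation=cv2.INTER_CUBIC)
cv2.imwrite("pics/crop0.png",o)
```

```text
(no output)
```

View pics/crop0.png

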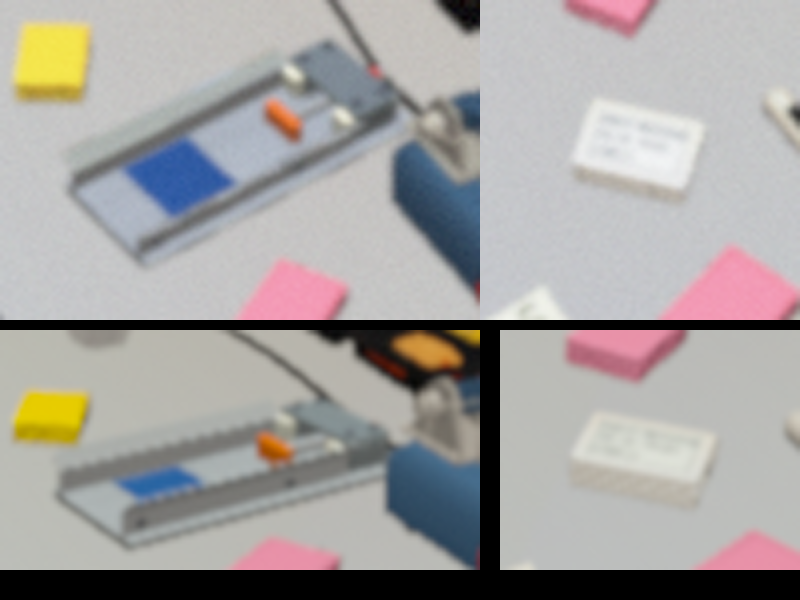

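Side crop, top face of the block: (600,98), (705,125), (688,190), (575,163). Blue patch: (185,138), (234,184), (175,217), (125,177). The follower's orange face is at about (283,120) and the pads at (293,77) and (343,118). Next I fit known-size rectangles to these.

```bash
cat > h.py <<'E'
from plant import ctrl
import numpy as np, cv2
from scipy.optimize import least_squares
from scipy.spatial.transform import Rotation as R
np.set_printoptions(precision=4,suppress=True)
def proj(n,P):
    c=ctrl.calibration(n);E=c["extrinsics"];K=c["intrinsics"]
    p=np.c_[P,np.ones(len(P))]@E.T
    v=np.c_[p[:,0],-p[:,1],-p[:,2]]@K.T
    return v[:,:2]/v[:,2:]
def back(n,px,z):
    c=ctrl.calibration(n);E=c["extrinsics"];K=c["intrinsics"]
    r=np.c_[px,np.ones(len(px))]@np.linalg.inv(K).T*[1,-1,-1]
    d=r@E[:3,:3];o=-E[:3,:3].T@E[:3,3]
    return o+d*((z-o[2])/d[:,2])[:,None]
def wproj(P,pos,q):
    c=ctrl.calibration("wrist");T=c["tool_from_camera"];K=c["intrinsics"]
    t=R.from_quat(q).inv().apply(P-pos)
    k=(t-T[:3,3])@T[:3,:3]; k=k*[1,-1,-1]
    rr=np.linalg.norm(k[:,:2],axis=1);th=np.arctan2(rr,k[:,2])
    return K[:2,2]+K[0,0]*k[:,:2]*(th/rr)[:,None]
def wback(px,z,pos,q):
    c=ctrl.calibration("wrist");T=c["tool_from_camera"];K=c["intrinsics"]
    u=(np.asarray(px,float)-K[:2,2])/K[0,0];th=np.linalg.norm(u,axis=1)
    d=np.c_[u*(np.sin(th)/th)[:,None],np.cos(th)]*[1,-1,-1]
    Q=R.from_quat(q);d=Q.apply(d@T[:3,:3].T);o=pos+Q.apply(T[:3,3])
    return o+d*((z-o[2])/d[:,2])[:,None]
def box(p,lx,ly,z):
    x,y,a=p;c,s=np.cos(a),np.sin(a)
    return np.array([[x+c*u*lx/2-s*v*ly/2,y+s*u*lx/2+c*v*ly/2,z] for u,v in [(1,1),(1,-1),(-1,-1),(-1,1)]])
def edges(P): return np.linalg.norm(P-np.roll(P,-1,0),axis=1)
E
python3 - <<'E'
from h import *
f=lambda L,ox,oy,ax,ay:(np.array(L)-[ox,oy]+.5)/4-.5+[ax,ay]
B=f([(600,98),(705,125),(688,190),(575,163)],480,0,277,255)
M=f([(185,138),(234,184),(175,217),(125,177)],0,0,240,172)
B2=f([(598,412),(716,433),(704,482),(574,458)],500,330,288,240)
M2=f([(183,467),(203,487),(138,496),(118,481)],0,330,250,180)
S=f([(293,77),(343,118)],0,0,240,172)
for n,b,m in [("side",B,M),("scene",B2,M2)]:
    P=back(n,b,.015);print(n,"blk",P.mean(0),edges(P));
    for i in range(2): d=P[i+1]-P[i];print(np.degrees(np.arctan2(d[1],d[0])))
    P=back(n,m,.006);print("patch",P.mean(0),edges(P))
    for i in range(2): d=P[i+1]-P[i];print(np.degrees(np.arctan2(d[1],d[0])))
print("pads",back("side",S,.024))
E
```

```text
side blk [ 0.4812 -0.2092  0.015 ] [0.0585 0.0443 0.0609 0.0461]
-45.74946464212173
-132.06993503361653
patch [0.5268 0.0338 0.006 ] [0.0516 0.0458 0.0469 0.0509]
-81.33005283723077
-168.78312453951045
scene blk [ 0.4816 -0.2085  0.015 ] [0.058  0.0444 0.0608 0.0446]
-42.391138185717296
-128.3185290374306
patch [0.5266 0.0456 0.006 ] [0.0322 0.0422 0.025  0.0465]
-93.09106921525292
175.95524559092584
pads [[0.6241 0.0667 0.024 ]
 [0.6327 0.0186 0.024 ]]
```

Both cameras agree on the block: about (0.481,-0.209), long side at -44°. The edges come out at 59–61 × 44–46 mm, matching the given size. The magazine is only rough so far, at about (0.527,0.036) with its axis near 8–10°, because a wall hides part of the patch. I'll move over it to check with the wrist camera, keeping clear of the inner reach limit.

Call:
{"name": "send_rows", "arguments": {
  "steps": [
    [-0.517,-0.482,0.0,27,1],
    [-0.517,-0.482,0.0,27,1],
    [-0.517,-0.482,0.0,27,1],
    [-0.517,-0.482,0.0,27,1],
    [-0.517,-0.482,0.0,27,1],
    [-0.517,-0.482,0.0,27,1],
    [-0.517,-0.482,0.0,27,1],
    [-0.517,-0.482,0.0,27,1],
    [-0.517,-0.482,0.0,27,1],
    [-0.517,-0.482,0.0,27,1],
    [-0.517,-0.482,0.0,27,1],
    [-0.517,-0.482,0.0,27,1]
  ]
}}

```text
time: 1.35
eef_pos: [0.4973, 0.1259, 0.2149]
tcp_rot: [0.373, 0.928, 0.0, 0.0]
contact_force: [0.2, -0.1, 0.4]
opening: 0.998
finger_force: 0.0
```

Call:
{"name": "send_rows", "arguments": {
  "steps": [
    [-0.112,-0.026,0.0,0,1],
    [-0.112,-0.026,0.0,0,1],
    [-0.112,-0.026,0.0,0,1],
    [-0.112,-0.026,0.0,0,1],
    [-0.112,-0.026,0.0,0,1]
  ]
}}

```text
time: 1.85
eef_pos: [0.559, 0.0324, 0.2144]
tcp_rot: [0.373, 0.928, 0.0, -0.001]
contact_force: [0.7, 0.5, -0.1]
opening: 1.003
finger_force: 0.0
```

Run:
```python
from h import *
s=ctrl.get_state();im=ctrl.read_camera("wrist")
print(s["eef_pos"],s["tcp_rot"],s["time"])
np.savez("w1.npz",pos=s["eef_pos"],q=s["tcp_rot"],im=im)
cv2.imwrite("pics/w1.png",cv2.resize(im,(800,600),interpolation=cv2.INTER_CUBIC)[:,:,::-1])
```

```text
[0.559  0.0324 0.2144] [ 0.3728  0.9279  0.0001 -0.0009] 1.85
```

View pics/w1.png

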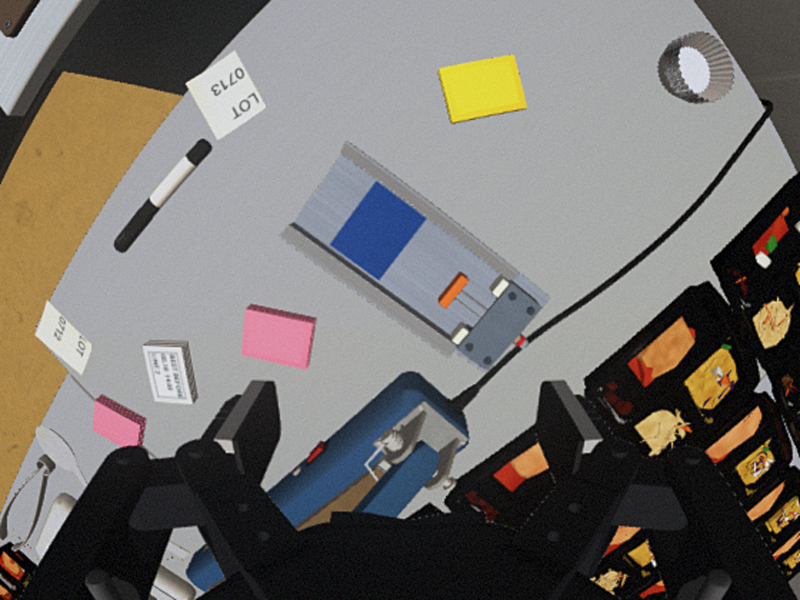

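A clear view at 1.43×: the patch corners are (378,182), (427,219), (381,279) and (331,243), the follower is at (453,290), and the pads are at (498,287) and (460,333). The white block is at (172,372) and the marker at (162,195). I'll segment the patch and back-project it.

Run:
```python
from h import *
w=np.load("w1.npz");pos,q,im=w["pos"],w["q"],w["im"]
k=560/800
def fit(px,lx,ly,z,p0):
    def r(p):
        return (wproj(box(p,lx,ly,z),pos,q)-px).ravel()
    s=least_squares(r,p0);return s.x,np.sqrt(np.mean(s.fun**2))
c=(np.array([(427,219),(381,279),(331,243),(378,182)])+.5)*k-.5
P=wback(c,.006,pos,q);print("patch corners",P.mean(0),edges(P))
x,e=fit(c,.05,.064,.006,[.527,.036,.17]);print("patch",x,np.degrees(x[2]),e)
hsv=cv2.cvtColor(im,cv2.COLOR_RGB2HSV)
m=cv2.inRange(hsv,(110,150,80),(125,255,255));m[:,:220]=0;m[210:]=0
n,l,st,ce=cv2.connectedComponentsWithStats(m);i=1+st[1:,4].argmax()
ys,xs=np.where(l==i);print("n",len(xs))
W=wback(np.c_[xs,ys],.006,pos,q)
r=cv2.minAreaRect((W[:,:2]*1000).astype(np.float32));print("rect mm",r)
a=x[2];ax=np.array([np.cos(a),np.sin(a)]);org=x[:2]+.06*ax
print("mag origin",org,"home",org+.018*ax)
pads=(np.array([(498,287),(460,333)])+.5)*k-.5
Q=wback(pads,.024,pos,q)[:,:2]-org;print("pads in mag",np.c_[Q@ax,Q@[-ax[1],ax[0]]])
fo=(np.array([(453,290)])+.5)*k-.5
Q=wback(fo,.0225,pos,q)[:,:2]-org;print("foll",Q@ax,Q@[-ax[1],ax[0]])
b=(np.array([(143,341),(184,340),(196,403),(154,399)])+.5)*k-.5
print("blk img rough",wback(b,.015,pos,q)[:,:2].mean(0))
```

```text
patch corners [0.5286 0.0292 0.006 ] [0.0618 0.0503 0.0622 0.0487]
patch [0.5286 0.0291 0.1515] 8.679462587305359 0.6952419576217764
n 2239
rect mm ((527.5477905273438, 28.21588134765625), (48.76229476928711, 62.945072174072266), 8.98854923248291)
mag origin [0.5879 0.0382] home [0.6057 0.0409]
pads in mag [[ 0.04    0.0249]
 [ 0.0406 -0.0236]]
foll [0.0135] [0.0007]
blk img rough [ 0.4788 -0.2046]
```

The fit agrees with the drawing: the pads land at x=40, y=±24 mm and the follower at 13 mm. The magazine yaw is about 8.8° and the patch is at (0.528,0.029). Next, over the block.

Call:
{"name": "send_rows", "arguments": {
  "steps": [
    [-0.111,-0.228,0.0,0,1],
    [-0.111,-0.228,0.06,0,1],
    [-0.111,-0.228,0.06,0,1],
    [-0.111,-0.228,0.06,0,1],
    [-0.111,-0.228,0.06,0,1],
    [-0.111,-0.228,0.06,0,1],
    [-0.111,-0.228,0.06,0,1],
    [-0.111,-0.228,0.06,0,1],
    [-0.111,-0.228,0.06,0,1]
  ]
}}

```text
time: 2.8
eef_pos: [0.4831, -0.208, 0.1557]
tcp_rot: [0.372, 0.928, 0.0, 0.001]
contact_force: [0.1, -0.2, -0.1]
opening: 0.999
finger_force: 0.0
```

Run:
```python
from h import *
s=ctrl.get_state();im=ctrl.read_camera("wrist")
print(s["eef_pos"],s["tcp_rot"],s["time"])
np.savez("w2.npz",pos=s["eef_pos"],q=s["tcp_rot"],im=im)
cv2.imwrite("pics/w2.png",cv2.resize(im,(800,600),interpolation=cv2.INTER_CUBIC)[:,:,::-1])
```

```text
[ 0.4831 -0.208   0.1557] [0.3715 0.9284 0.0001 0.0006] 2.8
```

View pics/w2.png

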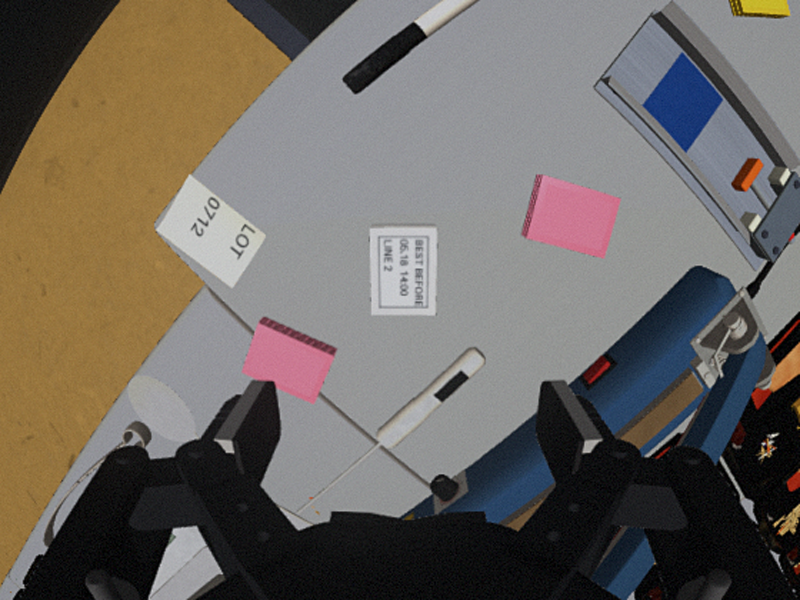

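The block is centred between the fingers. Its top face corners are at about (369,228), (437,229), (437,316) and (371,315). The pink pad at (290,360) and the knife at (430,400) stay clear of the finger paths.

Run:
```python
from h import *
w=np.load("w2.npz");pos,q,im=w["pos"],w["q"],w["im"]
k=.7
c=(np.array([(437,229),(437,316),(371,315),(369,228)])+.5)*k-.5
P=wback(c,.015,pos,q);print(P,edges(P))
for lx,ly in [(.044,.061)]:
  # order: corner order (+x+y),(+x-y),(-x-y),(-x+y)
  s=least_squares(lambda p:(wproj(box(p,lx,ly,.015),pos,q)-c).ravel(),[.481,-.209,.8])
  x=s.x;print("blk",x,np.degrees(x[2]),np.sqrt(np.mean(s.fun**2)))
Q=R.from_quat(q);print("tool shift",Q.inv().apply([x[0]-pos[0],x[1]-pos[1],0]))
t=Q.apply([0,1,0]);print("tool y yaw",np.degrees(np.arctan2(t[1],t[0])))
g=cv2.cvtColor(im,cv2.COLOR_RGB2GRAY)
```

```text
[[ 0.4737 -0.1731  0.015 ]
 [ 0.5177 -0.2137  0.015 ]
 [ 0.486  -0.2459  0.015 ]
 [ 0.4426 -0.2047  0.015 ]] [0.0599 0.0452 0.0599 0.0443]
blk [ 0.4801 -0.2094  0.8101] 46.41623703088942 0.6050493903472469
tool shift [ 0.0013 -0.0031 -0.    ]
tool y yaw 46.37951552422374
```

Call:
{"name": "send_rows", "arguments": {
  "steps": [
    [0.001,-0.003,0.05,0,1],
    [0.001,-0.003,0.1,0,1],
    [0.001,-0.003,0.125,0,1],
    [0.001,-0.003,0.135,0,1],
    [0.001,-0.003,0.142,0,1],
    [0.001,-0.003,0.146,0,1],
    [0.001,-0.003,0.146,0,1],
    [0.001,-0.003,0.146,0,1]
  ],
  "squeeze": 20
}}

```text
time: 3.65
eef_pos: [0.4805, -0.212, 0.0104]
tcp_rot: [0.373, 0.928, -0.0, 0.001]
contact_force: [0.9, 0.3, 0.9]
opening: 1.0
finger_force: 0.0
```

Call:
{"name": "send_rows", "arguments": {
  "steps": [
    [0,0,0,0,0.3],
    [0,0,0,0,0.15],
    [0,0,0,0,0.0],
    [0,0,0,0,-0.2],
    [0,0,0,0,-0.4],
    [0,0,0,0,-0.4],
    [0,0,0,0,-0.4],
    [0,0,0,0,-0.4]
  ],
  "squeeze": 25
}}

```text
time: 4.45
eef_pos: [0.4794, -0.2113, 0.0089]
tcp_rot: [0.373, 0.928, 0.0, -0.0]
contact_force: [-1.1, -0.7, 0.5]
opening: 0.298
finger_force: 0.0
```

The fingers closed to 0.30, less than 44 mm, with no force, so the block isn't between them. I'll look.

Run:
```python
from h import *
s=ctrl.get_state();im=ctrl.read_camera("wrist")
print(s["eef_pos"],s["tcp_rot"],s["time"],s["opening"],s["finger_force"],s["contact_force"])
np.savez("w3.npz",pos=s["eef_pos"],q=s["tcp_rot"],im=im)
cv2.imwrite("pics/w3.png",cv2.resize(im,(800,600),interpolation=cv2.INTER_CUBIC)[:,:,::-1])
```

```text
[ 0.4794 -0.2113  0.0089] [ 0.3728  0.9279  0.     -0.    ] 4.45 0.2984055777826077 0.0 [-1.1003 -0.662   0.4879]
```

View pics/w3.png

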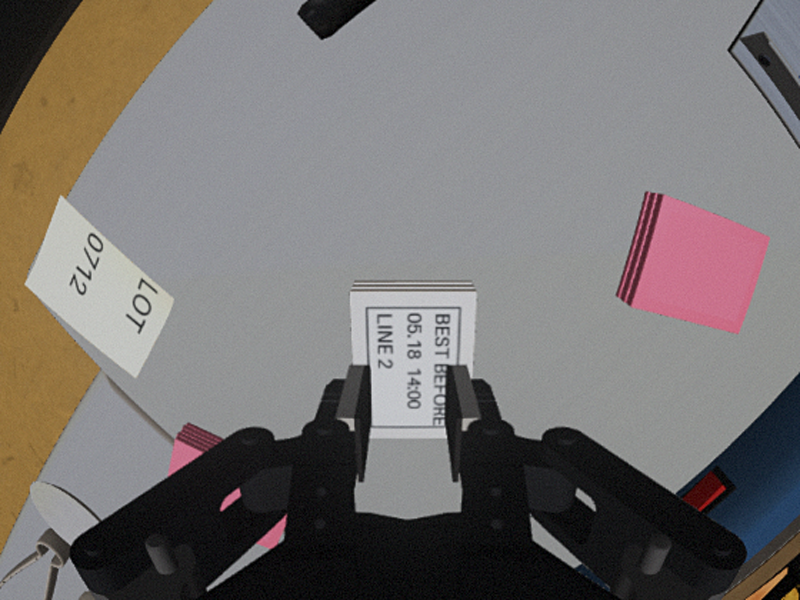

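The pads passed over the top of the block without touching it, so the part-open tips stand higher than I assumed. I'll work out the tip height from the picture.

Run:
```python
from h import *
w=np.load("w3.npz");pos,q=w["pos"],w["q"];Q=R.from_quat(q)
for z in (-.04,-.03,-.02,-.01,-.005,0,.008):
  P=np.array([[x,y,z] for y in(-.0127,.0127) for x in(.011,-.011)])
  print(z,(wproj(pos+Q.apply(P),pos,q)/.7).round(0).tolist())
c=(np.array([(476,291),(476,437),(351,437),(351,291)])+.5)*.7-.5
P=wback(c,.015,pos,q);print(edges(P))
s=least_squares(lambda p:(wproj(box(p,.044,.061,.015),pos,q)-c)[[0,3]].ravel(),[.481,-.209,.81])
print(s.x,np.degrees(s.x[2]),Q.inv().apply([*(s.x[:2]-pos[:2]),0]))
```

```text
-0.04 [[365.0, 391.0], [368.0, 452.0], [453.0, 391.0], [449.0, 452.0]]
-0.03 [[368.0, 376.0], [370.0, 434.0], [450.0, 376.0], [447.0, 434.0]]
-0.02 [[370.0, 362.0], [372.0, 419.0], [447.0, 362.0], [445.0, 419.0]]
-0.01 [[372.0, 350.0], [374.0, 404.0], [445.0, 350.0], [443.0, 404.0]]
-0.005 [[373.0, 345.0], [375.0, 398.0], [444.0, 345.0], [442.0, 398.0]]
0 [[374.0, 339.0], [376.0, 392.0], [443.0, 339.0], [441.0, 392.0]]
0.008 [[376.0, 332.0], [377.0, 382.0], [441.0, 332.0], [440.0, 382.0]]
[0.0601 0.0494 0.0599 0.0431]
[ 0.4798 -0.2094  0.807 ] 46.237181013805994 [0.001  0.0016 0.    ]
```

The block hasn't moved, and the picture puts the tips near tool z = -20 mm at this opening. I'll open to about 60 mm, centre up, and go down in small steps watching the force.

Call:
{"name": "send_rows", "arguments": {
  "steps": [
    [0.001,0.002,0.0,0,0.4],
    [0.001,0.002,0.0,0,0.4],
    [0.001,0.002,0.0,0,0.4],
    [0.001,0.002,0.0,0,0.4],
    [0.001,0.002,0.004,0,0.4],
    [0.001,0.002,0.008,0,0.4],
    [0.001,0.002,0.012,0,0.4],
    [0.001,0.002,0.012,0,0.4]
  ]
}}

```text
time: 5.3
eef_pos: [0.4794, -0.2087, -0.0041]
tcp_rot: [0.373, 0.928, 0.0, -0.001]
contact_force: [-0.4, -0.5, -0.2]
opening: 0.697
finger_force: 0.0
```

Call:
{"name": "send_rows", "arguments": {
  "steps": [
    [0,0,0.003,0,0.4],
    [0,0,0.006,0,0.4],
    [0,0,0.006,0,0.4]
  ]
}}

```text
time: 5.6
eef_pos: [0.4797, -0.209, -0.0096]
tcp_rot: [0.373, 0.928, 0.0, -0.0]
contact_force: [-0.1, 0.4, -0.8]
opening: 0.698
finger_force: 0.0
```

Call:
{"name": "send_rows", "arguments": {
  "steps": [
    [0,0,0.002,0,0.4],
    [0,0,0.004,0,0.4],
    [0,0,0.004,0,0.4]
  ]
}}

```text
time: 5.9
eef_pos: [0.4798, -0.209, -0.0133]
tcp_rot: [0.373, 0.928, 0.0, -0.0]
contact_force: [-1.0, -0.6, -0.8]
opening: 0.699
finger_force: 0.0
```

Call:
{"name": "send_rows", "arguments": {
  "steps": [
    [0,0,0.002,0,0.4],
    [0,0,0.004,0,0.4],
    [0,0,0.004,0,0.4]
  ]
}}

```text
time: 6.2
eef_pos: [0.4798, -0.209, -0.0174]
tcp_rot: [0.373, 0.928, 0.0, -0.0]
contact_force: [0.9, -0.4, -0.2]
opening: 0.7
finger_force: 0.0
```

Call:
{"name": "send_rows", "arguments": {
  "steps": [
    [0,0,0.002,0,0.4],
    [0,0,0.003,0,0.4],
    [0,0,0.003,0,0.4]
  ]
}}

```text
time: 6.5
eef_pos: [0.4799, -0.2091, -0.0203]
tcp_rot: [0.373, 0.928, 0.0, -0.0]
contact_force: [0.4, -0.1, -0.6]
opening: 0.697
finger_force: 0.0
```

Run:
```python
from h import *
s=ctrl.get_state();im=ctrl.read_camera("wrist")
print(s["eef_pos"],s["contact_force"])
np.savez("w4.npz",pos=s["eef_pos"],q=s["tcp_rot"],im=im)
cv2.imwrite("pics/w4.png",cv2.resize(im,(800,600),interpolation=cv2.INTER_CUBIC)[:,:,::-1])
```

```text
[ 0.4799 -0.2091 -0.0203] [ 0.3591 -0.1309 -0.6059]
```

View pics/w4.png

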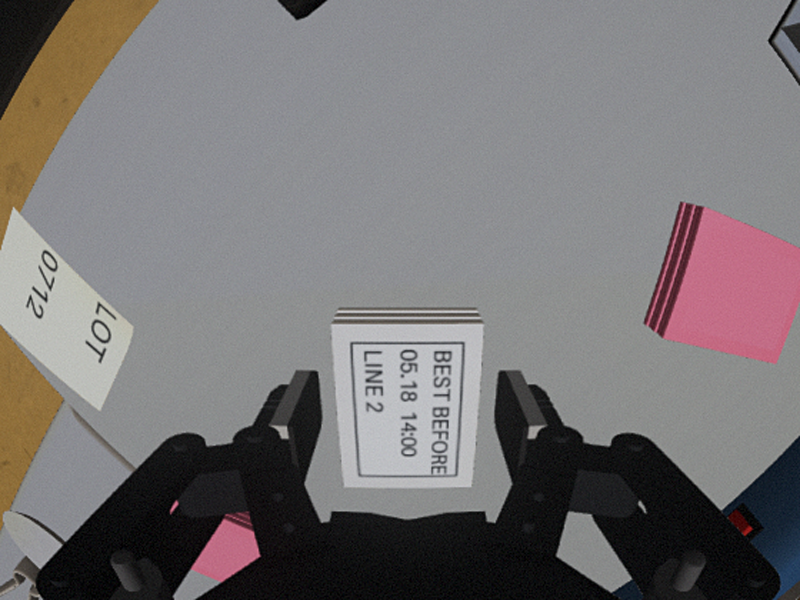

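The pads now straddle the block, and it's centred: the block spans columns 332–483 and the pads' inner edges are at 319 and 498. The estimated tip height is about 4–5 mm. Closing.

Call:
{"name": "send_rows", "arguments": {
  "steps": [
    [0,0,0,0,0.2],
    [0,0,0,0,0.1],
    [0,0,0,0,0.0],
    [0,0,0,0,-0.2],
    [0,0,0,0,-0.2],
    [0,0,0,0,-0.2]
  ],
  "squeeze": 25
}}

```text
time: 7.15
eef_pos: [0.4813, -0.2101, -0.0183]
tcp_rot: [0.373, 0.928, -0.0, 0.001]
contact_force: [-0.9, 0.6, 8.1]
opening: 0.511
finger_force: 28.8
```

Gripped: 43.4 mm and 28 N. The 8 N upward shows the tips just touching the table, so at this opening they sit 18 mm behind the reported TCP. That means TCP z ≈ -0.012 on the trough floor. Lifting and carrying.

Call:
{"name": "send_rows", "arguments": {
  "steps": [
    [0,0,-0.03,0,-0.2],
    [0,0,-0.07,0,-0.2],
    [0,0,-0.1,0,-0.2],
    [0.02,0.04,-0.11,7,-0.2],
    [0.04,0.07,-0.11,14,-0.2],
    [0.06,0.1,-0.11,21,-0.2],
    [0.08,0.135,-0.11,28,-0.2],
    [0.11,0.175,-0.11,34,-0.2],
    [0.13,0.205,-0.11,37.5,-0.2],
    [0.13,0.205,-0.11,37.5,-0.2],
    [0.13,0.205,-0.11,37.5,-0.2],
    [0.13,0.205,-0.11,37.5,-0.2]
  ]
}}

```text
time: 8.35
eef_pos: [0.5278, 0.0282, 0.0897]
tcp_rot: [0.651, 0.759, -0.0, -0.0]
contact_force: [0.9, -1.6, -1.3]
opening: 0.511
finger_force: 26.4
```

Run:
```python
from h import *
s=ctrl.get_state();im=ctrl.read_camera("wrist")
print(s["eef_pos"],s["tcp_rot"],s["opening"],s["finger_force"])
np.savez("w5.npz",pos=s["eef_pos"],q=s["tcp_rot"],im=im)
cv2.imwrite("pics/w5.png",cv2.resize(im,(800,600),interpolation=cv2.INTER_CUBIC)[:,:,::-1])
```

```text
[0.5278 0.0282 0.0897] [ 0.6514  0.7588 -0.0002 -0.0001] 0.5112669744819849 26.36843115091324
```

View pics/w5.png

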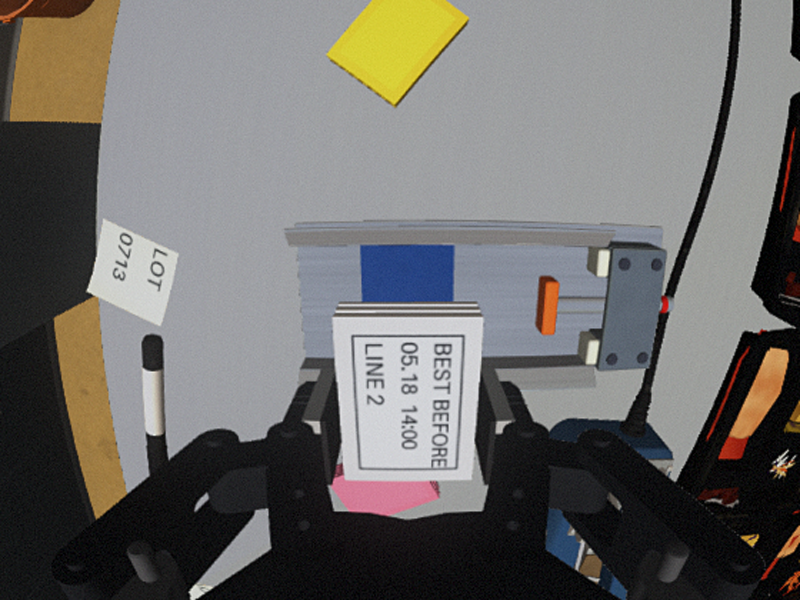

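The block is held square over the trough. Its top corners are (334,317), (483,316), (473,481) and (345,481). The visible patch corners are (361,245) and (454,246), and the pads are at about (599,262) and (589,348). I'll check the offset of the block from the magazine.

Run:
```python
from h import *
w=np.load("w5.npz");pos,q,im=w["pos"],w["q"],w["im"];Q=R.from_quat(q)
# block in tool frame: params x,y,yaw,ztop
c=(np.array([(334,317),(483,316),(473,481),(345,481)])+.5)*.7-.5
def blk(p):
    B=box(p[:3],.061,.044,0)[[1,0,3,2]]; B=np.c_[B[:,0],B[:,1],np.full(4,p[3])]
    return wproj(pos+Q.apply(B),pos,q)
# order check: image up=+x tool, image right=+y tool
s=least_squares(lambda p:(blk(p)-c).ravel(),[0,0,0,-.033]);print("blk in tool x,y,yaw,ztop",s.x,np.sqrt(np.mean(s.fun**2)))
bt=s.x
hsv=cv2.cvtColor(im,cv2.COLOR_RGB2HSV)
# patch edges by sub-pixel: mask
m=cv2.inRange(hsv,(110,150,60),(125,255,255));m[:160]=0;m[215:]=0;m[:,:240]=0;m[:,330:]=0
ys,xs=np.where(m);print("mask bbox",xs.min(),xs.max(),ys.min(),ys.max())
W=wback(np.c_[xs,ys],.006,pos,q)[:,:2]
a=.153
def magfit(a):
    ax=np.array([np.cos(a),np.sin(a)]);ay=np.array([-ax[1],ax[0]])
    return W@ax,W@ay
from numpy import percentile as pc
for adeg in (8,8.5,9,9.5):
    u,v=magfit(np.radians(adeg)); top=[v[(u>l)&(u<l+.008)].max() for l in np.linspace(u.min()+.003,u.max()-.012,5)]
    print(adeg,"u",u.min(),u.max(),"v",v.max(),np.round(top,4))
ctrlp=(np.array([(361,245),(454,246)])+.5)*.7-.5
P=wback(ctrlp,.006,pos,q);d=P[1]-P[0];print(P,edges(P)[0],np.degrees(np.arctan2(d[1],d[0])))
pads=(np.array([(599,262),(589,348)])+.5)*.7-.5
P=wback(pads,.024,pos,q);print("pads",P,edges(P)[0]);d=P[0]-P[1];print(np.degrees(np.arctan2(-d[0],d[1])))
ty=Q.apply([0,1,0]);print("tool yaw",np.degrees(np.arctan2(ty[1],ty[0])),"blk world",pos+Q.apply([bt[0],bt[1],0]))
```

```text
blk in tool x,y,yaw,ztop [ 0.0006  0.0003 -0.004  -0.032 ] 0.42369276439422365
mask bbox 253 316 172 210
8 u 0.5013727427756752 0.5506122126310872 v -0.014874026953532477 [-0.0154 -0.0153 -0.0152 -0.0151 -0.0149]
8.5 u 0.5010396224998479 0.5502047187769312 v -0.019668849334794847 [-0.0199 -0.0199 -0.0198 -0.0198 -0.0197]
9 u 0.5006683461169135 0.5497553247032362 v -0.024224222528294703 [-0.0243 -0.0243 -0.0244 -0.0245 -0.0245]
9.5 u 0.5002589419010058 0.5492640646331006 v -0.028597672693701875 [-0.0286 -0.0288 -0.029  -0.0291 -0.0292]
[[0.4985 0.0549 0.006 ]
 [0.5475 0.0619 0.006 ]] 0.049502138797602124 8.095895383775826
pads [[0.6229 0.0698 0.024 ]
 [0.6306 0.0217 0.024 ]] 0.04877058495146892
9.045309645921742
tool yaw 8.70933866743485 blk world [0.528  0.0288 0.0897]
```

The estimates agree within 2 mm, and the block is centred within that: cross-trough -51.8 mm against -50 to -54 for the magazine, yaw 8.7°. Clearance is 3.5 mm and the lips flare. Going down.

Call:
{"name": "send_rows", "arguments": {
  "steps": [
    [0,0,0.04,0,-0.2],
    [0,0,0.065,0,-0.2],
    [0,0,0.075,0,-0.2],
    [0,0,0.082,0,-0.2],
    [0,0,0.089,0,-0.2],
    [0,0,0.093,0,-0.2],
    [0,0,0.093,0,-0.2]
  ]
}}

```text
time: 9.1
eef_pos: [0.5283, 0.0287, -0.0028]
tcp_rot: [0.651, 0.759, 0.0, 0.0]
contact_force: [-0.0, -0.4, -1.1]
opening: 0.506
finger_force: 26.4
```

Call:
{"name": "send_rows", "arguments": {
  "steps": [
    [0,0,0.004,0,-0.2],
    [0,0,0.007,0,-0.2],
    [0,0,0.009,0,-0.2],
    [0,0,0.009,0,-0.2]
  ]
}}

```text
time: 9.5
eef_pos: [0.5281, 0.0288, -0.012]
tcp_rot: [0.651, 0.759, 0.0, 0.0]
contact_force: [0.2, 0.5, -0.9]
opening: 0.506
finger_force: 26.4
```

Call:
{"name": "send_rows", "arguments": {
  "steps": [
    [0,0,0.0005,0,-0.2],
    [0,0,0.001,0,-0.2],
    [0,0,0.001,0,-0.2]
  ]
}}

```text
time: 9.8
eef_pos: [0.5285, 0.0288, -0.0122]
tcp_rot: [0.651, 0.759, 0.0, 0.0]
contact_force: [-2.5, 0.3, 5.4]
opening: 0.507
finger_force: 28.9
```

Touched down at 5 N. Releasing gently.

Call:
{"name": "send_rows", "arguments": {
  "steps": [
    [0,0,0,0,0.05],
    [0,0,0,0,0.1],
    [0,0,0,0,0.2],
    [0,0,0,0,0.35],
    [0,0,0,0,0.35],
    [0,0,0,0,0.35],
    [0,0,0,0,0.35]
  ]
}}

```text
time: 10.5
eef_pos: [0.5278, 0.0288, -0.0132]
tcp_rot: [0.651, 0.759, -0.0, -0.0]
contact_force: [-0.1, 0.4, -1.4]
opening: 0.678
finger_force: 0.0
```

Run:
```python
from h import *
s=ctrl.get_state();im=ctrl.read_camera("wrist")
print(s["eef_pos"],s["tcp_rot"],s["opening"],s["finger_force"],s["contact_force"])
np.savez("w6.npz",pos=s["eef_pos"],q=s["tcp_rot"],im=im)
cv2.imwrite("pics/w6.png",cv2.resize(im,(800,600),interpolation=cv2.INTER_CUBIC)[:,:,::-1])
```

```text
[ 0.5278  0.0288 -0.0132] [ 0.6513  0.7588 -0.0001 -0.0001] 0.6781846686896534 0.0 [-0.099   0.3975 -1.3879]
```

View pics/w6.png

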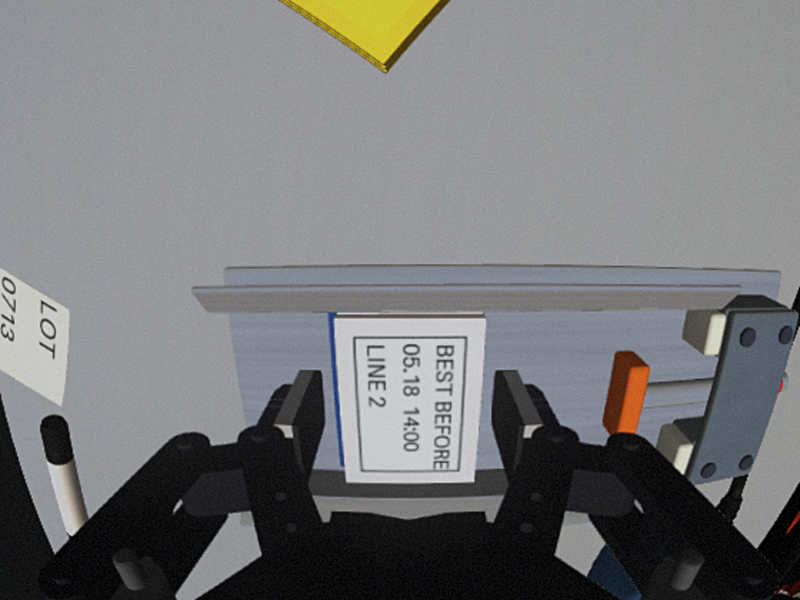

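The block lies flat and square on the patch, with the blue only showing at its left edge (x≈335). The fingers are clear of it and the follower at (627,393) hasn't moved. Now I lift, back up behind the block, shut the fingers and turn 90° so the flat sides of the pads do the pushing.

Call:
{"name": "send_rows", "arguments": {
  "steps": [
    [0,0,-0.02,0,0.35],
    [0,0,-0.045,0,0.35],
    [0,0,-0.065,0,0.3],
    [0,-0.02,-0.065,8,-0.3],
    [0,-0.042,-0.065,16,-1],
    [0,-0.042,-0.065,24,-1],
    [0,-0.042,-0.065,32,-1],
    [0,-0.042,-0.065,40,-1],
    [0,-0.042,-0.065,48,-1],
    [0,-0.042,-0.065,56,-1],
    [0,-0.042,-0.065,64,-1],
    [0,-0.042,-0.065,72,-1]
  ],
  "squeeze": 40
}}

```text
time: 11.75
eef_pos: [0.4864, 0.0224, 0.0519]
tcp_rot: [0.974, 0.228, -0.0, -0.0]
contact_force: [0.1, -0.5, -1.0]
opening: 0.0
finger_force: 0.0
```

Call:
{"name": "send_rows", "arguments": {
  "steps": [
    [0,0,0,8,-1],
    [0,0,0,16,-1],
    [0,0,0,18,-1],
    [0,0,0,18,-1]
  ]
}}

```text
time: 12.15
eef_pos: [0.4864, 0.0225, 0.0519]
tcp_rot: [0.997, 0.076, -0.0, -0.0]
contact_force: [-0.4, -0.1, -0.4]
opening: 0.006
finger_force: 0.0
```

Run:
```python
from h import *
s=ctrl.get_state();pos,q=s["eef_pos"],s["tcp_rot"];Q=R.from_quat(q);tx=Q.apply([1,0,0])
print(pos,np.degrees(np.arctan2(tx[1],tx[0])),s["opening"],s["qpos"])
a=np.radians(8.75);ax=np.array([np.cos(a),np.sin(a)]);ay=np.array([-ax[1],ax[0]])
print("mag x",pos[:2]@ax-.5262+.001-.060,"v",pos[:2]@ay+.052)
im=ctrl.read_camera("wrist");np.savez("w7.npz",pos=pos,q=q,im=im)
o=cv2.resize(im,(800,600),interpolation=cv2.INTER_CUBIC)
cv2.imwrite("pics/w7.png",o[:,:,::-1])
```

```text
[0.4864 0.0225 0.0519] 8.731836457029338 0.005593640308140157 [-0.1626  0.0775  2.1466  0.      0.9175  1.2558]
mag x -0.10102770304145486 v 0.0001947249762491443
```

View pics/w7.png

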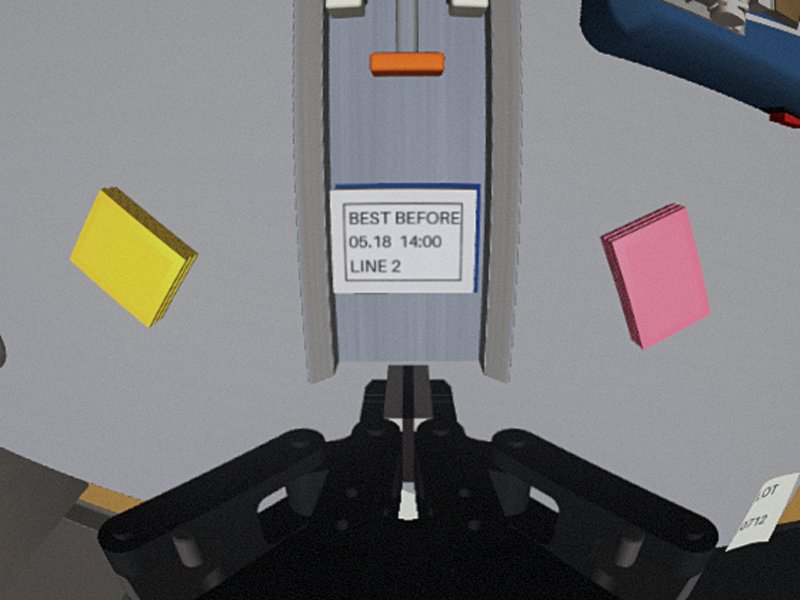

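The fingers are shut and centred on the trough (column 408, with the trough spanning 329–486). The block is square at columns 331–479 with its rear edge at row 293, and the follower is at (407,64) with the pads beyond it. Next I go down behind the block in small steps, looking for the floor.

Call:
{"name": "send_rows", "arguments": {
  "steps": [
    [0,0,0.02,0,-1],
    [0,0,0.04,0,-1],
    [0,0,0.047,0,-1],
    [0,0,0.051,0,-1],
    [0,0,0.053,0,-1],
    [0,0,0.053,0,-1]
  ]
}}

```text
time: 12.8
eef_pos: [0.4869, 0.0224, -0.0006]
tcp_rot: [0.997, 0.076, 0.0, 0.0]
contact_force: [-0.6, 0.2, -0.2]
opening: 0.001
finger_force: 0.0
```

Call:
{"name": "send_rows", "arguments": {
  "steps": [
    [0,0,0.002,0,-1],
    [0,0,0.003,0,-1],
    [0,0,0.003,0,-1]
  ]
}}

```text
time: 13.1
eef_pos: [0.4866, 0.0224, -0.0039]
tcp_rot: [0.997, 0.076, 0.0, 0.0]
contact_force: [0.7, -0.2, -0.4]
opening: -0.001
finger_force: 0.0
```

Call:
{"name": "send_rows", "arguments": {
  "steps": [
    [0,0,0.002,0,-1],
    [0,0,0.003,0,-1],
    [0,0,0.003,0,-1]
  ]
}}

```text
time: 13.4
eef_pos: [0.4863, 0.0225, -0.0073]
tcp_rot: [0.997, 0.076, -0.0, -0.0]
contact_force: [-0.9, 0.5, 0.5]
opening: 0.001
finger_force: 0.0
```

Run:
```python
from h import *
w=np.load("w7.npz");pos,q=w["pos"],w["q"]
px=lambda L:(np.array(L)+.5)*.7-.5
a=np.radians(8.75);ax=np.array([np.cos(a),np.sin(a)]);ay=np.array([-ax[1],ax[0]])
o=lambda P:np.c_[P[:,:2]@ax-.5852,P[:,:2]@ay+.052]
print("rear edge",o(wback(px([(334,293),(476,293)]),.021,pos,q)))
print("front edge",o(wback(px([(331,190),(479,190)]),.021,pos,q)))
print("follower face top",o(wback(px([(370,75),(443,75)]),.0075,pos,q)))
print("floor edges",o(wback(px([(333,300),(483,300)]),.006,pos,q)))
```

```text
rear edge [[-0.0806  0.0312]
 [-0.0806 -0.0298]]
front edge [[-0.0366  0.031 ]
 [-0.0366 -0.0296]]
follower face top [[ 0.0132  0.0157]
 [ 0.0132 -0.0156]]
floor edges [[-0.0884  0.0344]
 [-0.0884 -0.0356]]
```

Call:
{"name": "send_rows", "arguments": {
  "steps": [
    [0,0,0.001,0,-1],
    [0,0,0.002,0,-1],
    [0,0,0.002,0,-1]
  ]
}}

```text
time: 13.7
eef_pos: [0.4863, 0.0224, -0.0093]
tcp_rot: [0.997, 0.076, -0.0, -0.0]
contact_force: [-0.4, -0.1, 0.2]
opening: -0.002
finger_force: 0.0
```

Call:
{"name": "send_rows", "arguments": {
  "steps": [
    [0,0,0.001,0,-1],
    [0,0,0.002,0,-1],
    [0,0,0.002,0,-1]
  ]
}}

```text
time: 14.0
eef_pos: [0.4871, 0.0224, -0.0103]
tcp_rot: [0.997, 0.076, 0.0, 0.0]
contact_force: [-0.9, -0.2, 4.1]
opening: 0.003
finger_force: 2.3
```

The floor is at TCP z = -0.0103. I'll raise 3 mm and push along tool x. Expected contact is after about 9 mm, the follower at about 59 mm, and home at about 87 mm.

Call:
{"name": "send_rows", "arguments": {
  "steps": [
    [0,0,-0.004,0,-1],
    [0.004,0,-0.004,0,-1],
    [0.007,0,-0.004,0,-1],
    [0.009,0,-0.004,0,-1],
    [0.011,0,-0.004,0,-1],
    [0.014,0,-0.004,0,-1],
    [0.018,0,-0.004,0,-1],
    [0.023,0,-0.004,0,-1],
    [0.028,0,-0.004,0,-1],
    [0.033,0,-0.004,0,-1],
    [0.037,0,-0.004,0,-1],
    [0.04,0,-0.004,0,-1]
  ]
}}

```text
time: 15.2
eef_pos: [0.5265, 0.0285, -0.007]
tcp_rot: [0.997, 0.076, 0.0, 0.0]
contact_force: [-0.6, -0.4, 0.8]
opening: 0.005
finger_force: 0.1
```

Call:
{"name": "send_rows", "arguments": {
  "steps": [
    [0.004,0,0,0,-1],
    [0.008,0,0,0,-1],
    [0.012,0,0,0,-1],
    [0.016,0,0,0,-1],
    [0.019,0,0,0,-1],
    [0.022,0,0,0,-1],
    [0.025,0,0,0,-1],
    [0.028,0,0,0,-1],
    [0.03,0,0,0,-1],
    [0.03,0,0,0,-1]
  ]
}}

```text
time: 16.2
eef_pos: [0.5552, 0.033, -0.0074]
tcp_rot: [0.997, 0.076, -0.001, -0.0]
contact_force: [-4.7, -1.5, 1.7]
opening: -0.002
finger_force: 2.3
```

```bash
cat > m.py <<'E'
from h import *
s=ctrl.get_state();pos,q=s["eef_pos"],s["tcp_rot"];im=ctrl.read_camera("wrist")
a=np.radians(8.75);ax=np.array([np.cos(a),np.sin(a)]);ay=np.array([-ax[1],ax[0]])
f=s["contact_force"][:2]
print("TCP mag x,y",pos[:2]@ax-.5852,pos[:2]@ay+.052,"z",pos[2],"F along,across",f@ax,f@ay,s["contact_force"][2],"t",s["time"])
hsv=cv2.cvtColor(im,cv2.COLOR_RGB2HSV)
def pts(m,z):
    n,l,st,_=cv2.connectedComponentsWithStats(m)
    i=1+st[1:,4].argmax();y,x=np.where(l==i);P=wback(np.c_[x,y],z,pos,q)[:,:2]
    return np.c_[P@ax-.5852,P@ay+.052]
O=cv2.inRange(hsv,(5,170,120),(18,255,255));O[:, :200]=0;O[:,380:]=0
u=pts(O,.0225);print("orange top: n",len(u),"x",u.min(0),u.max(0))
W=cv2.inRange(hsv,(0,0,195),(180,40,255));W[:,:180]=0;W[:,400:]=0
u=pts(W,.021);print("white: n",len(u),u.min(0),u.max(0))
r=cv2.minAreaRect((u*1000).astype(np.float32));print("rect",r)
E
python3 m.py
```

```text
TCP mag x,y -0.03141969782081544 0.00020121245509834712 z -0.007361326156710465 F along,across -4.87889659703162 -0.8121552737689632 1.688328127559149 t 16.2
orange top: n 1349 x [ 0.024  -0.0145] [0.0314 0.0145]
white: n 6148 [-0.0145 -0.0223] [0.0172 0.0254]
rect ((1.3946714401245117, 1.5704097747802734), (31.545488357543945, 47.597084045410156), 0.19843600690364838)
```

The follower is in and the force is rising as expected: 4.9 N at about 10 mm of travel. Home should be about 17 mm further. I'll advance more slowly from here.

Call:
{"name": "send_rows", "arguments": {
  "steps": [
    [0.002,0,0,0,-1],
    [0.004,0,0,0,-1],
    [0.006,0,0,0,-1],
    [0.008,0,0,0,-1],
    [0.01,0,0,0,-1],
    [0.0115,0,0,0,-1],
    [0.013,0,0,0,-1],
    [0.014,0,0,0,-1],
    [0.014,0,0,0,-1]
  ]
}}

```text
time: 17.15
eef_pos: [0.5681, 0.0351, -0.0074]
tcp_rot: [0.997, 0.076, -0.002, -0.0]
contact_force: [-6.3, -1.7, 3.7]
opening: 0.001
finger_force: 3.5
```

Call:
{"name": "send_rows", "arguments": {
  "steps": [
    [0.0005,0,0,0,-1],
    [0.001,0,0,0,-1],
    [0.0015,0,0,0,-1],
    [0.0015,0,0,0,-1]
  ]
}}

```text
time: 17.55
eef_pos: [0.5694, 0.0353, -0.0074]
tcp_rot: [0.997, 0.076, -0.002, -0.0]
contact_force: [-7.4, -2.1, 5.7]
opening: -0.001
finger_force: 3.8
```

```bash
python3 m.py
```

```text
TCP mag x,y -0.017067609389240457 0.0002996431563798696 z -0.007372618549565377 F along,across -7.646745097901103 -0.9301749575960285 5.680505726706997 t 17.55
orange top: n 1313 x [ 0.0384 -0.0147] [0.0458 0.0146]
white: n 6199 [-0.     -0.0222] [0.0316 0.0255]
rect ((15.822073936462402, 1.6232242584228516), (31.566987991333008, 47.65775680541992), 0.15439662337303162)
```

Call:
{"name": "send_rows", "arguments": {
  "steps": [
    [0.0005,0,0,0,-1],
    [0.001,0,0,0,-1],
    [0.0015,0,0,0,-1],
    [0.002,0,0,0,-1],
    [0.002,0,0,0,-1]
  ]
}}

```text
time: 18.1
eef_pos: [0.5712, 0.0356, -0.0074]
tcp_rot: [0.997, 0.076, -0.002, -0.0]
contact_force: [-8.4, -3.0, 5.0]
opening: 0.004
finger_force: 4.0
```

Call:
{"name": "send_rows", "arguments": {
  "steps": [
    [0.0005,0,0,0,-1],
    [0.001,0,0,0,-1],
    [0.001,0,0,0,-1]
  ]
}}

```text
time: 18.4
eef_pos: [0.5717, 0.0357, -0.0074]
tcp_rot: [0.997, 0.076, -0.003, -0.0]
contact_force: [-9.3, -2.0, 5.5]
opening: 0.001
finger_force: 4.7
```

Call:
{"name": "send_rows", "arguments": {
  "steps": [
    [0.0005,0,0,0,-1],
    [0.001,0,0,0,-1],
    [0.001,0,0,0,-1]
  ]
}}

```text
time: 18.7
eef_pos: [0.5717, 0.0357, -0.0074]
tcp_rot: [0.997, 0.076, -0.004, -0.0]
contact_force: [-11.9, -4.3, 8.2]
opening: 0.003
finger_force: 6.1
```

Call:
{"name": "send_rows", "arguments": {
  "steps": [
    [0.0005,0,0,0,-1],
    [0.001,0,0,0,-1],
    [0.001,0,0,0,-1]
  ]
}}

```text
time: 19.0
eef_pos: [0.5717, 0.0357, -0.0074]
tcp_rot: [0.997, 0.077, -0.006, 0.0]
contact_force: [-14.3, -4.5, 11.7]
opening: -0.001
finger_force: 7.6
```

```bash
python3 m.py
```

```text
TCP mag x,y -0.014709487586352599 0.0002669684195530722 z -0.007388019232190839 F along,across -14.817076214176327 -2.3099099237605882 11.668853617631811 t 19.0
orange top: n 826 x [ 0.0411 -0.0147] [0.0456 0.0146]
white: n 6183 [ 0.0023 -0.0223] [0.0339 0.0255]
rect ((18.098873138427734, 1.5809211730957031), (31.566171646118164, 47.688236236572266), 0.12421085685491562)
```

The block has stopped on the pads: TCP x is steady, the follower is in about 27.9 mm, and yaw is 0.12°. The push is 15 N. I'll add a little for margin.

Call:
{"name": "send_rows", "arguments": {
  "steps": [
    [0.0005,0,0,0,-1],
    [0.001,0,0,0,-1],
    [0.0015,0,0,0,-1],
    [0.0015,0,0,0,-1],
    [0.0015,0,0,0,-1],
    [0.0015,0,0,0,-1],
    [0.0015,0,0,0,-1]
  ]
}}

```text
time: 19.75
eef_pos: [0.5716, 0.0357, -0.0074]
tcp_rot: [0.997, 0.077, -0.008, 0.0]
contact_force: [-19.5, -5.6, 15.5]
opening: -0.002
finger_force: 9.8
```

```bash
python3 m.py
```

```text
TCP mag x,y -0.014789588932041853 0.0003102707648963629 z -0.007413665365093448 F along,across -20.088859432973063 -2.565043811095603 15.463482878588017 t 19.75
orange top: n 824 x [ 0.0408 -0.0146] [0.0453 0.0146]
white: n 6206 [ 0.0023 -0.0222] [0.034  0.0255]
rect ((18.16450309753418, 1.6326065063476562), (31.57636260986328, 47.63779830932617), 0.17260953783988953)
```

Pushing at 20 N, spring about 7 N plus drag, so roughly 9 N on the pads. Handing in with the arm holding.

```bash
python3 -c "
from plant import ctrl
print(ctrl.sign_off())"
```

```text
the job is handed in; nothing more can be done
None
```

The label block is on both stop pads, square to within about 0.2°, with the follower in about 28 mm and the fingers still pressing at about 20 N. I handed it in at about 20 s; the hand-in gave no verdict. I never went near the timer, foil cups or marker, but did not re-measure their positions at the end.

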